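# Hang the kit carrier on the hanging conveyor

### The arm

A 6-joint arm with a two-finger parallel gripper is mounted at the origin on the work surface. World frame = base frame: x ahead of the robot, y to its left, z up, the work surface at z = 0. Lengths are in m, angles in rad, forces in N, time in s.
With the tool pointing down it reaches from about 0.3 to 0.775 m from the base axis. Payload 14.6 kg.
Tool frame: the origin (TCP) lies between the finger pads, 19 mm behind the fingertips; this is the grasp point; z points along the fingers, y is the line along which they close (so a half turn about z gives the same grasp; the last joint's range is limited). The gripper opens to 94 mm and grips with 3 to 60 N. Pads are 16 mm wide; open, the fingers measure 119 mm over their backs; the gripper's body (75 mm by 177 mm) begins 78 mm behind the grasp point.
Start: joints at [1.145, 0.3, 1.521, -0, 1.321, -0.067], TCP at [0.193, 0.515, 0.224] pointing down, gripper open.
Joint ranges: [-3.03, 3.03], [-0.79, 2.21], [0.23, 2.52], [-1.04, 4.18], [0, 3.07], [-2.55, 2.55]. Speed limits (rad/s): [2.22, 2.22, 2.57, 3.14, 3.14, 3.14].

### API

Orientations are given as [roll, pitch, yaw] about the fixed x, y, z axes, in that order (R = Rz(yaw) Ry(pitch) Rx(roll)).
In Python, from station import telemetry, viewer, hand_in gives the robot as it stands.
- The arm moves only by the tool step_arm, never from a script. Its argument "plan" is a list of rows, each an object of numbers: "dx", "dy", "dz": the shift along the tool's x, y, z scaled (see below); "rx", "ry", "rz": the turn, a rotation vector about the tool's x, y, z scaled (see below); "claw": the closure, from 0 (fully open) to 1 (shut). In form: [{"dx": .., "dy": .., "dz": .., "rx": .., "ry": .., "rz": .., "claw": ..}, ...]. A call has 1 to 10 rows; each row shifts and turns the commanded pose from where the row before left it, along the tool's axes as they then stand; what a row does not reach is not made up. The controller multiplies each number of a shift by 0.1 m and each number of a turn by 90 degrees. A row lasts 1/10 s, in which the tool goes at most 50 mm and 8.59 degrees, less where a joint would pass 70% of its speed; a pose out of reach is approached as far as the arm can. A call with a number of a shift or a turn outside -1 to 1 is refused whole. A call with a gripper value outside its range is refused whole. The fingers move at their own pace and stop on an object; "grip_force" is the grip in N (left out, the last holds). Time passes only in rows, so rows that do not move let the fingers close. It gives the time, the measured TCP pose, the force, the opening and the grip force at its end, in the units of the state.
- telemetry.get_obs(): the state, without advancing time (a new reading comes with each control period).
- viewer.camera(name): name is "side" or "top" or "wrist"; returns a dict with "img" (384x512x3 uint8, red, green, blue), "z_map" (384x512 float32, m along the optical axis (not along the pixel's ray), 0 where there is no reading), "fx", "fy", "cx", "cy" (pixels), "dist" ([k1, k2, p1, p2, k3] as OpenCV has them; the pictures are not rectified), "R" (3x3) and "t" (3): a world point X has camera coordinates R X + t; the wrist camera has in their place "tool_from_camera" (4x4, takes a point from camera to tool coordinates, whose origin is the TCP and whose axes are the flange's). Camera axes: x right, y down, z forward; pixel columns grow to the right and rows downward; lengths in m; the calibration is good to about 2 mm. A picture is of the moment at which its call begins: read the wrist's pose just before it.
- hand_in(): hands the job in; it is judged then, once.
Trained networks look in a picture, given as the dict that the camera call returned (one of the last four; its "shot" number tells which), for a name from the list of things; names that differ only in an ending like _2 or _b are one class to them, and where a whole thing is asked for, a point or a joint stands for the part that bears it (a point fixed in the world has none). Each returns a list of dicts, best first, with "score" (0 to 1); they miss things now and then, are a little off and sometimes report something else, mostly with a low value. They report only what shows in the picture. A call takes as long as a camera call.
- viewer.recognise(target, picture): "rect" ([left, top, right, bottom] in pixels, round what is visible of it).
The state is a dict: "time_s": time; "qpos": joint angles; "joint_vel": joint speeds; "tau": joint torques, N m; "ee_pos": TCP position; "eef_rot": TCP orientation; "force": force on the tool from outside, world axes, zero at the start; "moment": the same for the moment, N m; "grip_width": finger opening in m; "grip_force": force on a finger pad.
Only numpy, scipy, OpenCV 4.12 (cv2) and the standard library are available. Lean on these libraries where they do the work, as an engineer would, in place of code of your own. Each camera call takes 0.05 s, during which the arm holds its last target. There are 200 camera calls.

### The job

Hang the filled grey kit carrier (orange grip, clear domes inside) on the hanging conveyor: lift its hook over the rail's front lip, let it down onto the belt behind, and slide it along the rail with a light hand, in either direction, until its yellow tongue drops fully into one of the belt's pockets, then let go and leave it hanging there. Keep it level so that the kit does not tip out, never lean on the rail with more than the force of a 2 kg weight, and leave the blue carrier, the mouse and the tape roll where they are.

Things in the scene. Friction and masses are not known exactly. Their poses are not given: they have to be found in the camera images.
- kit: Filled carrier, loose, 0.3 to 0.5 kg: grey open bin, 90 (x) by 110 (y) by 50 mm high, six clear domes in it, on a steel hanger plate. Origin: centre of the bin's underside; x points to the hook side, z up. The plate, 76 mm wide, 123 mm high, has its rear face at x = 48 mm. A bridge on top (z = 118 to 123 mm) leads back to the hook blade. Starts standing on the bench.
- kit_grip (a point): Where to put the TCP on the kit carrier: at (12, 0, 147) mm in its frame, in its orange grip block of 26 (x) by 28 (y) by 42 mm (z = 123 to 165 mm), which stands on a 22 mm wide strap over the bin, 10 mm in front of the centre of mass. Pinch it across y from above.
- kit_tongue (a point): Middle of the lower end of the kit carrier's yellow tongue, at (58, 0, 82) mm in its frame. The tongue, 14 mm wide in y and 4 mm thick, hangs from the middle of the hook blade (x = 56 to 60 mm, 60 mm wide in y, z = 98 to 123 mm). Between hanger plate and blade a gap 8 mm wide (x = 48 to 56 mm, centre 52), open downward, goes over the rail's lip.
- spare: A second, empty carrier of the same shape and size with a blue bin and a black grip, standing on the bench: leave it alone. Which of the two carriers stands left and which right changes.
- rail: Loading section of the hanging conveyor, fixed, 494 mm long along its own y; its x points away from the robot (yaw within 0.18 rad of the world's), z up. Origin: on the bench below the middle of the lip. Closed ends: drive box (y = 155 to 247 mm) and idler box (y = -247 to -155 mm), tops at z = 190 mm, fronts at x = -12 mm, foot plates to x = -37 mm; motor and controls behind to x = 183 mm.
- rail_lip (a point): Middle of the anti-jump lip's top edge, at (0, 0, 170) mm in the rail's frame. The lip is the top of the front web: 4 mm thick (x = -2 to 2 mm), z = 60 to 170 mm, y = -155 to 155 mm. Behind it is a channel 10 mm wide (x = 2 to 12 mm), then the back guide (x = 12 to 16 mm), whose top is at z = 182 mm. Metal rubs here with a friction of about 0.3 to 1; contacts give about 1 mm at 20 N.
- rail_belt (a point): Middle of the channel at the height of the belt's top: (7, 0, 146) mm in the rail's frame. The dark belt is braked, on a sprung bed that sinks 1 mm per 4 N. Its pockets have yellow floors, are 22 mm long in y and 9 mm deep (floor at z = 137 mm), and come every 90 mm. Where they stopped is not measured: feel or look. One is centred at y = 12 to 78 mm, the next at 90 mm less.
- rail_hang (a point): Where the kit carrier's origin comes to hang, at (-52, 0, 55) mm in the rail's frame, but at the pocket's y: tongue's end on the pocket's floor, bridge 3 mm above the lip, plate in front of the web and blade behind the lip, each with about 2 mm of play; let go, it leans by up to 0.05 rad. With the tongue on top of the belt it is 9 mm higher.
- mouse: A black computer mouse, 100 by 56 by 32 mm, on its mat: a bystander. Origin: middle of its underside.
- taperoll: An orange roll of tape standing flat, 90 mm in diameter, 48 mm high: a bystander. Origin: middle of its underside.

How it is judged:
By the outcome, as a careful person would: the job done as asked, in the order asked, and still so for the second after the job is handed in, with the robot touching nothing.
It also fails if it takes over 64 s, if anything falls off the work surface, if the arm or the gripper's body presses on something with over 40 N, if the wrist force passes 120 N, or if a joint passes its speed limit or range.

## Working session

There is one attempt and no reset: what is moved stays moved. The work goes in short steps, Python scripts to look and compute and a tool call to move; the robot and the scene stay as the last step left them, time stands still between calls to the robot, and variables do not carry over. Pictures are saved under pics/ and viewed, at most 10 in all, crops included, and the job is handed in when it is done.

Besides the shell and the picture viewer there is one more tool, called after "Emit:" as a command line: name --argument value ..., lists and objects as JSON in quotes. step_arm: Moves the arm, as the interface text tells. Shifts and turns lie within -1 to 1; 1 stands for 0.1 m of shift or 90 degrees of turn. Its arguments: {"type":"object","properties":{"plan":{"type":"array"},"grip_force":{"type":"number"}},"required":["plan"]}

```bash
mkdir -p pics; ls
cat > h.py <<'E'
import numpy as np, cv2
from station import telemetry, viewer
from scipy.spatial.transform import Rotation as Rn
def cam(name):
    o=telemetry.get_obs(); p=viewer.camera(name)
    if name=='wrist':
        T=np.eye(4);T[:3,:3]=Rn.from_euler('xyz',o['eef_rot']).as_matrix();T[:3,3]=o['ee_pos']
        p['W']=T@np.array(p['tool_from_camera'])
    else:
        T=np.eye(4);T[:3,:3]=p['R'];T[:3,3]=np.ravel(p['t']);p['W']=np.linalg.inv(T)
    K=np.array([[p['fx'],0,p['cx']],[0,p['fy'],p['cy']],[0,0,1]]);p['K']=K
    return p
def cloud(p):
    h,w=p['z_map'].shape
    u,v=np.meshgrid(np.arange(w),np.arange(h))
    n=cv2.undistortPoints(np.stack([u,v],-1).reshape(-1,1,2).astype(float),p['K'],np.array(p['dist'],float)).reshape(h,w,2)
    z=p['z_map'][...,None]
    P=np.concatenate([n*z,z],-1)@p['W'][:3,:3].T+p['W'][:3,3]
    P[p['z_map']<=0]=np.nan
    return P
def save(p,f): cv2.imwrite('pics/'+f,p['img'][:,:,::-1])
E
python3 - <<'E'
from h import *
o=telemetry.get_obs();print({k:np.round(v,3) for k,v in o.items()})
for n in ['top','side']:
    p=cam(n);save(p,n+'0.png');C=cloud(p);np.save(n+'0.npy',C);np.save(n+'0i.npy',p['img'])
    for t in ['kit','kit_grip','spare','rail','mouse','taperoll']:
        for d in viewer.recognise(t,p)[:2]:
            r=np.array(d['rect']);c=((r[:2]+r[2:])/2).astype(int)
            print(n,t,round(d['score'],2),r.round(),C[c[1],c[0]].round(3))
E
```

```text
pics
{'time_s': np.float64(0.0), 'qpos': array([ 1.145,  0.3  ,  1.522,  0.   ,  1.321, -0.067]), 'joint_vel': array([ 0.001, -0.001, -0.001, -0.   ,  0.   ,  0.002]), 'tau': array([-2.0000e-03, -5.3181e+01, -3.5274e+01,  7.1000e-02,  2.4000e-02,
       -0.0000e+00]), 'ee_pos': array([0.193, 0.515, 0.224]), 'eef_rot': array([-3.14 , -0.   ,  2.783]), 'force': array([-0.411,  0.863, -0.179]), 'moment': array([-0.024,  0.   ,  0.006]), 'grip_force': np.float64(0.0), 'grip_width': np.float64(0.094)}
top kit 0.75 [147. 207. 186. 246.] [0.407 0.257 0.132]
top kit 0.41 [188. 112. 346. 186.] [ 0.632 -0.053  0.175]
top kit_grip 0.66 [150. 205. 192. 247.] [0.412 0.267 0.038]
top spare 0.63 [308. 206. 350. 242.] [ 0.412 -0.257  0.008]
top rail 0.65 [181. 108. 349. 188.] [ 0.633 -0.05   0.181]
top mouse 0.85 [378. 174. 394. 208.] [ 0.516 -0.454  0.035]
top mouse 0.31 [127. 165. 160. 193.] [0.578 0.372 0.004]
side kit 0.72 [173. 138. 199. 188.] [0.417 0.321 0.041]
side kit_grip 0.98 [169. 138. 202. 188.] [0.417 0.321 0.041]
side spare 0.65 [226. 221. 272. 297.] [ 0.427 -0.215  0.018]
side rail 0.61 [230. 126. 373. 259.] [ 0.63  -0.13   0.108]
side mouse 0.59 [314. 307. 364. 343.] [ 0.506 -0.484  0.034]
side mouse 0.43 [209. 140. 236. 164.] [0.562 0.322 0.047]
side taperoll 0.7 [210. 142. 234. 164.] [0.562 0.323 0.042]
```

Run:
```python
import cv2,numpy as np
a=cv2.imread('pics/top0.png')[90:270,110:410];b=cv2.imread('pics/side0.png')[110:350,150:390]
a=cv2.resize(a,None,fx=2.6,fy=2.6)[:, :790]
cv2.imwrite('pics/t.png',a)
C=np.load('top0.npy');I=np.load('top0i.npy').astype(int)
sub=lambda m:C[m&np.isfinite(C[...,2])]
hsv=cv2.cvtColor(I.astype('uint8'),cv2.COLOR_RGB2HSV).astype(int)
m=np.zeros(I.shape[:2],bool);m[200:250,140:195]=1
om=m&(hsv[...,1]>120)&(hsv[...,0]>3)&(hsv[...,0]<22)
P=sub(om);print('orange',len(P),np.nanmedian(P,0),P.min(0),P.max(0))
P=P[P[:,2]>.15];print(len(P),P.mean(0) if len(P) else 0)
m[:]=0;m[100:195,178:355]=1
P=sub(m&(C[...,2]>.14)&(C[...,2]<.2));print('rail',len(P))
# boxes tops
Q=P[(P[:,2]>.183)];print(len(Q),Q.min(0),Q.max(0))
np.save('railtop.npy',P)
```

```text
orange 107 [0.4173995  0.26401598 0.16596704] [0.40412653 0.25096975 0.00840878] [0.43220837 0.32192457 0.1720179 ]
82 [0.418575   0.26483591 0.1659806 ]
rail 3378
1359 [ 0.5703732  -0.29380156  0.18301253] [0.70348599 0.19781237 0.19847787]
```

View pics/t.png

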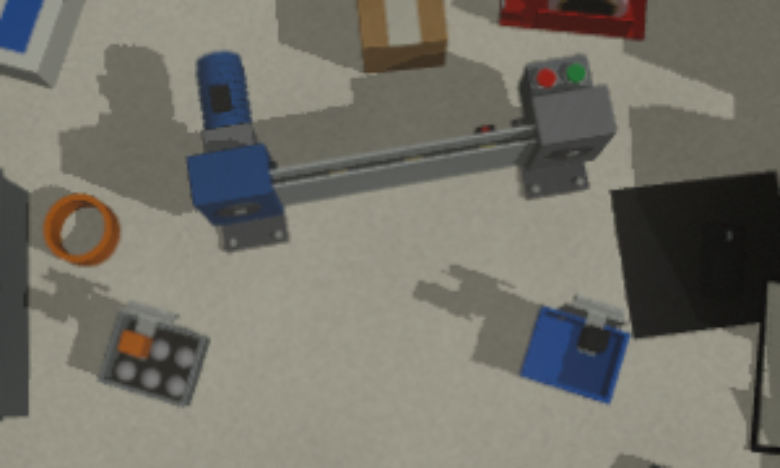

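The top view shows the grey kit at the left (crop pixel 153,355, orange grip at 133,343) with its hook side pointing up and slightly right, yaw about -0.3. The blue spare is at the right (578,355). The rail is ahead, yaw about +0.15, with the drive box at the left. I'll move above the kit and look from close by.

Emit:
step_arm --plan '[{"dx": -0.37, "dy": -0.19, "dz": -0.1}, {"dx": -0.37, "dy": -0.19, "dz": -0.1}, {"dx": -0.37, "dy": -0.19, "dz": -0.1}, {"dx": -0.37, "dy": -0.19, "dz": -0.1}, {"dx": -0.37, "dy": -0.19, "dz": -0.1}, {"dx": -0.37, "dy": -0.19, "dz": -0.1}, {"dx": -0.37, "dy": -0.19, "dz": -0.1}, {"dx": -0.37, "dy": -0.19, "dz": -0.1}, {}]' --grip_force 30

```text
$.plan[0]: bad value
```

Run:
```python
from h import *
o=telemetry.get_obs();print(np.round(o['ee_pos'],4),np.round(o['eef_rot'],4),o['qpos'].round(2) if hasattr(o['qpos'],'round') else o['qpos'])
p=cam('wrist');print(np.round(p['tool_from_camera'],3));save(p,'w1.png');C=cloud(p);np.save('w1.npy',C)
hsv=cv2.cvtColor(p['img'],cv2.COLOR_RGB2HSV).astype(int)
m=(hsv[...,1]>140)&(hsv[...,0]>3)&(hsv[...,0]<22)&(C[...,2]>.155)&(C[...,2]<.175)
P=C[m];print(len(P))
if len(P):print(P.mean(0),cv2.minAreaRect((P[:,:2]*1000).astype('float32')))
# plate+bridge top ~ z .123
for lo,hi in [(.116,.13),(.045,.056)]:
    m=(C[...,2]>lo)&(C[...,2]<hi)&(abs(C[...,0]-.43)<.12)&(abs(C[...,1]-.26)<.12)
    P=C[m];print(lo,len(P),cv2.minAreaRect((P[:,:2]*1000).astype('float32')) if len(P) else 0)
```

```text
[0.1931 0.515  0.2243] [3.1416 0.     2.7828] [ 1.15  0.3   1.52 -0.    1.32 -0.07]
[[-0.001 -0.965 -0.264  0.076]
 [ 1.    -0.001 -0.001 -0.001]
 [ 0.001 -0.264  0.965 -0.161]
 [ 0.     0.     0.     1.   ]]
0
0.116 0 0
0.045 566 ((374.9766540527344, 305.8029479980469), (90.16334533691406, 38.2589111328125), 47.57258605957031)
```

View pics/w1.png

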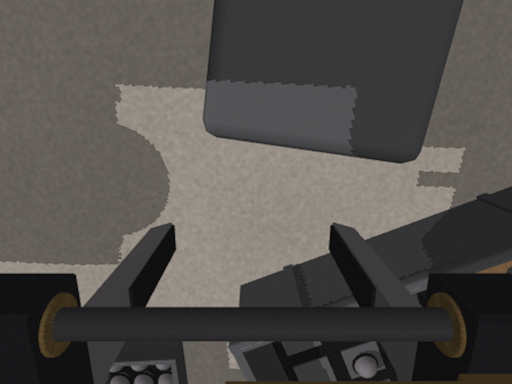

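The move was refused because a row needs every key. The wrist camera, on the tool's +x side, still sees only the bench and the gripper.

Emit:
step_arm --plan '[{"dx": -0.37, "dy": -0.19, "dz": -0.1, "rx": 0, "ry": 0, "rz": 0, "claw": 0}, {"dx": -0.37, "dy": -0.19, "dz": -0.1, "rx": 0, "ry": 0, "rz": 0, "claw": 0}, {"dx": -0.37, "dy": -0.19, "dz": -0.1, "rx": 0, "ry": 0, "rz": 0, "claw": 0}, {"dx": -0.37, "dy": -0.19, "dz": -0.1, "rx": 0, "ry": 0, "rz": 0, "claw": 0}, {"dx": -0.37, "dy": -0.19, "dz": -0.1, "rx": 0, "ry": 0, "rz": 0, "claw": 0}, {"dx": -0.37, "dy": -0.19, "dz": -0.1, "rx": 0, "ry": 0, "rz": 0, "claw": 0}, {"dx": -0.37, "dy": -0.19, "dz": -0.1, "rx": 0, "ry": 0, "rz": 0, "claw": 0}, {"dx": -0.37, "dy": -0.19, "dz": -0.1, "rx": 0, "ry": 0, "rz": 0, "claw": 0}, {"dx": 0, "dy": 0, "dz": 0, "rx": 0, "ry": 0, "rz": 0, "claw": 0}, {"dx": 0, "dy": 0, "dz": 0, "rx": 0, "ry": 0, "rz": 0, "claw": 0}]' --grip_force 30

```text
time_s: 1.75
ee_pos: [0.4171, 0.2683, 0.3042]
eef_rot: [3.141, -0.0, 2.781]
force: [-0.6, 0.1, -0.0]
grip_width: 0.094
grip_force: 0.0
```

```bash
cat > k.py <<'E'
from h import *
import sys
o=telemetry.get_obs();print(np.round(o['ee_pos'],4),np.round(o['eef_rot'],4),np.round(o['qpos'],2))
p=cam('wrist');save(p,sys.argv[1]+'.png');C=cloud(p);np.save(sys.argv[1]+'.npy',C)
hsv=cv2.cvtColor(p['img'],cv2.COLOR_RGB2HSV).astype(int)
m=(hsv[...,1]>140)&(hsv[...,0]>3)&(hsv[...,0]<22)&(C[...,2]>.155)&(C[...,2]<.175)
P=C[m];print(len(P))
if len(P):print(P.mean(0),cv2.minAreaRect((P[:,:2]*1000).astype('float32')))
for lo,hi in [(.116,.13),(.045,.056)]:
    m=(C[...,2]>lo)&(C[...,2]<hi)&(abs(C[...,0]-.43)<.12)&(abs(C[...,1]-.26)<.12)
    P=C[m];print(lo,len(P),cv2.minAreaRect((P[:,:2]*1000).astype('float32')) if len(P) else 0)
E
python3 k.py w2
```

```text
[0.4171 0.2683 0.3042] [ 3.1415e+00 -1.0000e-04  2.7810e+00] [ 0.5   0.13  1.55  0.    1.47 -0.71]
728
[0.41742871 0.2647051  0.16522292] ((418.391845703125, 264.36968994140625), (27.58125877380371, 24.84992027282715), 72.32943725585938)
0.116 1003 ((434.92071533203125, 258.752685546875), (75.59051513671875, 63.29574203491211), 72.75627136230469)
0.045 1516 ((440.2711181640625, 305.6993408203125), (243.4464874267578, 129.7870330810547), 48.76814270019531)
```

View pics/w2.png

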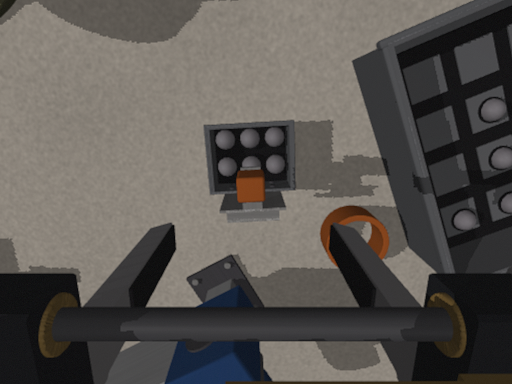

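The wrist view shows the kit at about (250,165), its orange grip at (250,186) and its hook at the bottom, towards the rail. Grip centre is (0.418, 0.2645), with its top at 0.165 as specified, and the yaw is about -17.5°.

Emit:
step_arm --plan '[{"dx": -0.022, "dy": -0.033, "dz": 0.2, "rx": 0, "ry": 0, "rz": -0.035, "claw": 0}, {"dx": 0, "dy": 0, "dz": 0.4, "rx": 0, "ry": 0, "rz": 0, "claw": 0}, {"dx": 0, "dy": 0, "dz": 0.4, "rx": 0, "ry": 0, "rz": 0, "claw": 0}, {"dx": 0, "dy": 0, "dz": 0.3, "rx": 0, "ry": 0, "rz": 0, "claw": 0}, {"dx": 0, "dy": 0, "dz": 0.17, "rx": 0, "ry": 0, "rz": 0, "claw": 0}, {"dx": 0, "dy": 0, "dz": 0.1, "rx": 0, "ry": 0, "rz": 0, "claw": 0}, {"dx": 0, "dy": 0, "dz": 0, "rx": 0, "ry": 0, "rz": 0, "claw": 0}, {"dx": 0, "dy": 0, "dz": 0, "rx": 0, "ry": 0, "rz": 0, "claw": 0}]' --grip_force 30

```text
time_s: 2.6
ee_pos: [0.4178, 0.2654, 0.148]
eef_rot: [3.141, 0.001, 2.839]
force: [-0.5, -0.1, 0.8]
grip_width: 0.0941
grip_force: 0.0
```

Emit:
step_arm --plan '[{"dx": 0, "dy": 0, "dz": 0, "rx": 0, "ry": 0, "rz": 0, "claw": 0.4}, {"dx": 0, "dy": 0, "dz": 0, "rx": 0, "ry": 0, "rz": 0, "claw": 0.6}, {"dx": 0, "dy": 0, "dz": 0, "rx": 0, "ry": 0, "rz": 0, "claw": 1}, {"dx": 0, "dy": 0, "dz": 0, "rx": 0, "ry": 0, "rz": 0, "claw": 1}, {"dx": 0, "dy": 0, "dz": 0, "rx": 0, "ry": 0, "rz": 0, "claw": 1}, {"dx": 0, "dy": 0, "dz": 0, "rx": 0, "ry": 0, "rz": 0, "claw": 1}, {"dx": 0, "dy": 0, "dz": 0, "rx": 0, "ry": 0, "rz": 0, "claw": 1}]' --grip_force 30

```text
time_s: 3.3
ee_pos: [0.4178, 0.2648, 0.1473]
eef_rot: [3.142, 0.0, 2.838]
force: [-0.6, -1.1, 0.0]
grip_width: 0.0418
grip_force: 0.0
```

Run:
```python
from h import *
o=telemetry.get_obs();print({k:np.round(v,3) for k,v in o.items()})
P=np.load('railtop.npy')
# box tops
Q=P[P[:,2]>.186]
for s in (1,-1):
    S=Q[(Q[:,1]*s>.02) if s>0 else (Q[:,1]<-.15)]
    print(len(S),np.median(S,0),cv2.minAreaRect((S[:,:2]*1000).astype('float32')))
M=P[(P[:,1]>-.17)&(P[:,1]<.09)]
h,e=np.histogram(M[:,2],bins=np.arange(.14,.2,.003));print(list(zip(e.round(3),h)))
```

```text
{'time_s': np.float64(3.3), 'qpos': array([ 0.491,  0.259,  1.764,  0.   ,  1.119, -0.776]), 'joint_vel': array([-0.001,  0.001, -0.   , -0.001,  0.001,  0.002]), 'tau': array([-1.0000e-03, -4.7537e+01, -3.2029e+01,  3.8000e-02,  6.5000e-02,
        0.0000e+00]), 'ee_pos': array([0.418, 0.265, 0.147]), 'eef_rot': array([3.142, 0.   , 2.838]), 'force': array([-0.565, -1.133,  0.011]), 'moment': array([-0.07 ,  0.019,  0.023]), 'grip_force': np.float64(0.0), 'grip_width': np.float64(0.042)}
625 [0.60555523 0.14920282 0.19232535] ((611.91650390625, 112.51249694824219), (60.87236022949219, 169.35650634765625), 9.2332181930542)
608 [ 0.66637633 -0.24448179  0.19202076] ((664.2703247070312, -222.63394165039062), (61.848289489746094, 139.8634490966797), 10.23891544342041)
[(np.float64(0.14), np.int64(32)), (np.float64(0.143), np.int64(32)), (np.float64(0.146), np.int64(74)), (np.float64(0.149), np.int64(56)), (np.float64(0.152), np.int64(45)), (np.float64(0.155), np.int64(48)), (np.float64(0.158), np.int64(35)), (np.float64(0.161), np.int64(46)), (np.float64(0.164), np.int64(45)), (np.float64(0.167), np.int64(63)), (np.float64(0.17), np.int64(92)), (np.float64(0.173), np.int64(77)), (np.float64(0.176), np.int64(21)), (np.float64(0.179), np.int64(28)), (np.float64(0.182), np.int64(71)), (np.float64(0.185), np.int64(45)), (np.float64(0.188), np.int64(7)), (np.float64(0.191), np.int64(0)), (np.float64(0.194), np.int64(0))]
```

The gripper isn't closed on the block yet. I'll use the empty hand to look at the rail from close up first, then come back.

Emit:
step_arm --plan '[{"dx": 0, "dy": 0, "dz": 0, "rx": 0, "ry": 0, "rz": 0, "claw": 0}, {"dx": 0, "dy": 0, "dz": 0, "rx": 0, "ry": 0, "rz": 0, "claw": 0}, {"dx": 0, "dy": 0, "dz": -0.4, "rx": 0, "ry": 0, "rz": 0, "claw": 0}, {"dx": 0, "dy": 0, "dz": -0.4, "rx": 0, "ry": 0, "rz": -0.073, "claw": 0}, {"dx": 0, "dy": 0, "dz": -0.4, "rx": 0, "ry": 0, "rz": -0.073, "claw": 0}, {"dx": 0, "dy": 0, "dz": -0.4, "rx": 0, "ry": 0, "rz": -0.073, "claw": 0}, {"dx": 0, "dy": 0, "dz": 0, "rx": 0, "ry": 0, "rz": -0.072, "claw": 0}]'

```text
time_s: 4.0
ee_pos: [0.4188, 0.2654, 0.3126]
eef_rot: [3.139, 0.008, -2.984]
force: [0.4, -0.4, -0.6]
grip_width: 0.0929
grip_force: 0.0
```

Emit:
step_arm --plan '[{"dx": -0.18, "dy": -0.38, "dz": 0, "rx": 0, "ry": 0, "rz": 0, "claw": 0}, {"dx": -0.18, "dy": -0.38, "dz": 0, "rx": 0, "ry": 0, "rz": 0, "claw": 0}, {"dx": -0.18, "dy": -0.38, "dz": 0, "rx": 0, "ry": 0, "rz": 0, "claw": 0}, {"dx": -0.18, "dy": -0.38, "dz": 0, "rx": 0, "ry": 0, "rz": 0, "claw": 0}, {"dx": -0.18, "dy": -0.38, "dz": 0, "rx": 0, "ry": 0, "rz": 0, "claw": 0}, {"dx": -0.18, "dy": -0.38, "dz": 0, "rx": 0, "ry": 0, "rz": 0, "claw": 0}, {"dx": -0.18, "dy": -0.38, "dz": 0, "rx": 0, "ry": 0, "rz": 0, "claw": 0}, {"dx": -0.18, "dy": -0.38, "dz": 0, "rx": 0, "ry": 0, "rz": 0, "claw": 0}, {"dx": -0.18, "dy": -0.38, "dz": 0, "rx": 0, "ry": 0, "rz": 0, "claw": 0}, {"dx": 0, "dy": 0, "dz": 0, "rx": 0, "ry": 0, "rz": 0, "claw": 0}]'

```text
time_s: 5.0
ee_pos: [0.6314, -0.0524, 0.3056]
eef_rot: [-3.142, -0.002, -2.992]
force: [-0.1, 0.7, -1.1]
grip_width: 0.0939
grip_force: 0.0
```

Emit:
step_arm --plan '[{"dx": 0, "dy": 0, "dz": 0, "rx": 0, "ry": 0, "rz": 0, "claw": 0}, {"dx": 0, "dy": 0, "dz": 0, "rx": 0, "ry": 0, "rz": 0, "claw": 0}]'

```text
time_s: 5.2
ee_pos: [0.6298, -0.0476, 0.3074]
eef_rot: [3.141, 0.0, -2.988]
force: [-0.1, 0.2, 0.5]
grip_width: 0.094
grip_force: 0.0
```

Run:
```python
from h import *
o=telemetry.get_obs();print(np.round(o['ee_pos'],4),np.round(o['eef_rot'],4),np.round(o['qpos'],2))
p=cam('wrist');C=cloud(p);np.save('r1.npy',C);np.save('r1i.npy',p['img']);print(p['fx'])
save(p,'r1.png')
```

```text
[ 0.6298 -0.0476  0.3074] [ 3.1414e+00  1.0000e-04 -2.9877e+00] [-0.13  0.45  1.13  0.    1.56 -1.86]
316.534009812514
```

View pics/r1.png

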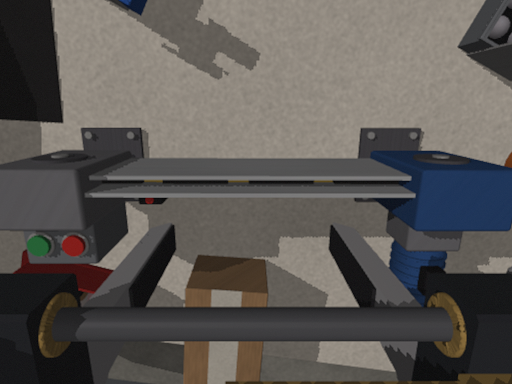

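The rail view shows the three yellow pocket floors at columns about 152, 239 and 325 (row 181), the lip's top edge at row about 179 and the back guide at rows 185-197. I'll fit these now.

```bash
cat > fit.py <<'E'
from h import *
o=telemetry.get_obs()
p=cam('wrist');I=p['img'].astype(int);g=I.mean(2)
def ray(u,v,z):
    n=cv2.undistortPoints(np.array([[[u,v]]],float),p['K'],np.array(p['dist'],float)).ravel()
    d=p['W'][:3,:3]@np.array([n[0],n[1],1]);c=p['W'][:3,3]
    return c+d*(z-c[2])/d[2]
print('cols 200',g[155:202,200].astype(int))
L,G=[],[]
for u in range(155,365,5):
    col=cv2.GaussianBlur(g[:,u:u+1].astype('float32'),(1,3),0).ravel()
    d=np.diff(col)
    def sub(lo,hi):
        k=lo+np.argmin(d[lo:hi]);w=np.maximum(-d[k-2:k+3],0)
        return (w*(np.arange(k-2,k+3)+.5)).sum()/w.sum()
    L.append(ray(u,sub(173,186),.170)[:2]); G.append(ray(u,sub(188,202),.182)[:2])
for n,E,off in(('lip',L,2),('guide',G,16)):
    vx,vy,x0,y0=cv2.fitLine((np.array(E)*1000).astype('float32'),cv2.DIST_HUBER,0,.1,.01).ravel()
    if vy<0: vx,vy=-vx,-vy
    yaw=np.arctan2(-vx,vy);ex=np.array([np.cos(yaw),np.sin(yaw)])
    res=(np.array(E)*1000-[x0,y0])@ex
    print(n,'yaw',yaw.round(4),'lip line ex.P =',(ex@[x0,y0]-off).round(2),'res',res.std().round(2))
hsv=cv2.cvtColor(p['img'],cv2.COLOR_RGB2HSV).astype(int)
m=(hsv[...,0]>15)&(hsv[...,0]<35)&(hsv[...,1]>70);m[:172]=0;m[192:]=0;m[:,:110]=0;m[:,375:]=0
n,l,s,c=cv2.connectedComponentsWithStats(m.astype('uint8'))
for i in range(1,n):
    if s[i,4]>8: print('pocket',s[i],c[i].round(1),[ray(u,c[i][1],.137)[:2].round(4) for u in(s[i,0]-.5,s[i,0]+s[i,2]-.5)])
# box inner ends from depth
C=cloud(p)
for nm,q in(('drive',(C[...,1]>.05)),('idler',(C[...,1]<-.1))):
    P=C[q&(C[...,2]>.186)&(C[...,2]<.195)]
    if len(P): print(nm,len(P),cv2.minAreaRect((P[:,:2]*1000).astype('float32')))
E
python3 fit.py
```

```text
cols 200 [137 135 123  97  81  83  83  81  82  82  82  82  81  81  82  82  81  81
  79  80  89 110 121 122 102  51  12  16  36  52  63  77  82  80  81  80
  79  83 105 121 120 117 104  90  92  91  90]
lip yaw 0.1515 lip line ex.P = 605.31 res 0.12
guide yaw 0.1524 lip line ex.P = 605.07 res 0.1
pocket [143 180  20   2  39] [152.7 180.5] [array([ 0.6483, -0.1654]), array([ 0.645 , -0.1442])]
pocket [228 180  21   3  48] [238.5 180.7] [array([ 0.6345, -0.0751]), array([ 0.6311, -0.0527])]
pocket [313 180  20   3  54] [322.8 181. ] [array([0.6208, 0.0153]), array([0.6175, 0.0366])]
drive 5921 ((607.5598754882812, 147.40406799316406), (59.80070495605469, 92.76611328125), 8.790865898132324)
idler 5184 ((667.216064453125, -243.00555419921875), (59.176448822021484, 82.56460571289062), 8.44689655303955)
```

The fit gives rail yaw 0.152 and the lip line at ex·P = 0.605 (two edges agree). The middle pocket is at ey·P ≈ -0.159, well away from the end boxes. Going back to grasp the kit.

Emit:
step_arm --plan '[{"dx": 0.18, "dy": 0.38, "dz": 0, "rx": 0, "ry": 0, "rz": 0, "claw": 0}, {"dx": 0.18, "dy": 0.38, "dz": 0, "rx": 0, "ry": 0, "rz": 0, "claw": 0}, {"dx": 0.18, "dy": 0.38, "dz": 0, "rx": 0, "ry": 0, "rz": 0, "claw": 0}, {"dx": 0.18, "dy": 0.38, "dz": 0, "rx": 0, "ry": 0, "rz": 0, "claw": 0}, {"dx": 0.18, "dy": 0.38, "dz": 0, "rx": 0, "ry": 0, "rz": 0, "claw": 0}, {"dx": 0.18, "dy": 0.38, "dz": 0, "rx": 0, "ry": 0, "rz": 0, "claw": 0}, {"dx": 0.18, "dy": 0.38, "dz": 0, "rx": 0, "ry": 0, "rz": 0, "claw": 0}, {"dx": 0.18, "dy": 0.38, "dz": 0, "rx": 0, "ry": 0, "rz": 0, "claw": 0}, {"dx": 0.18, "dy": 0.38, "dz": 0, "rx": 0, "ry": 0, "rz": 0, "claw": 0}, {"dx": 0, "dy": 0, "dz": 0, "rx": 0, "ry": 0, "rz": 0.072, "claw": 0}]'

```text
time_s: 6.3
ee_pos: [0.4148, 0.2683, 0.3079]
eef_rot: [3.14, 0.001, -3.097]
force: [0.4, -0.6, 0.3]
grip_width: 0.094
grip_force: 0.0
```

Emit:
step_arm --plan '[{"dx": 0, "dy": 0, "dz": 0, "rx": 0, "ry": 0, "rz": 0.073, "claw": 0}, {"dx": 0, "dy": 0, "dz": 0, "rx": 0, "ry": 0, "rz": 0.073, "claw": 0}, {"dx": 0, "dy": 0, "dz": 0, "rx": 0, "ry": 0, "rz": 0.073, "claw": 0}, {"dx": 0, "dy": 0, "dz": 0, "rx": 0, "ry": 0, "rz": 0, "claw": 0}, {"dx": 0, "dy": 0, "dz": 0, "rx": 0, "ry": 0, "rz": 0, "claw": 0}]'

```text
time_s: 6.8
ee_pos: [0.4174, 0.2651, 0.3075]
eef_rot: [3.141, 0.0, 2.842]
force: [0.4, -0.2, -0.5]
grip_width: 0.0938
grip_force: 0.0
```

```bash
python3 k.py w3
```

```text
[0.4174 0.2651 0.3075] [3.1412e+00 4.0000e-04 2.8419e+00] [ 0.49  0.12  1.54 -0.    1.48 -0.78]
710
[0.41747439 0.26463618 0.16526132] ((418.5215759277344, 264.31744384765625), (27.73309898376465, 25.210248947143555), 73.31336212158203)
0.116 975 ((434.8712463378906, 258.9338684082031), (75.0236587524414, 63.259422302246094), 72.32987213134766)
0.045 1473 ((440.3837585449219, 305.6712646484375), (244.20802307128906, 130.2310791015625), 48.50727081298828)
```

Emit:
step_arm --plan '[{"dx": -0.008, "dy": -0.002, "dz": 0.4, "rx": 0, "ry": 0, "rz": 0, "claw": 0}, {"dx": 0, "dy": 0, "dz": 0.4, "rx": 0, "ry": 0, "rz": 0, "claw": 0}, {"dx": 0, "dy": 0, "dz": 0.4, "rx": 0, "ry": 0, "rz": 0, "claw": 0}, {"dx": 0, "dy": 0, "dz": 0.25, "rx": 0, "ry": 0, "rz": 0, "claw": 0}, {"dx": 0, "dy": 0, "dz": 0.15, "rx": 0, "ry": 0, "rz": 0, "claw": 0}, {"dx": 0, "dy": 0, "dz": 0, "rx": 0, "ry": 0, "rz": 0, "claw": 0}, {"dx": 0, "dy": 0, "dz": 0, "rx": 0, "ry": 0, "rz": 0, "claw": 0.5}, {"dx": 0, "dy": 0, "dz": 0, "rx": 0, "ry": 0, "rz": 0, "claw": 0.6}, {"dx": 0, "dy": 0, "dz": 0, "rx": 0, "ry": 0, "rz": 0, "claw": 1}, {"dx": 0, "dy": 0, "dz": 0, "rx": 0, "ry": 0, "rz": 0, "claw": 1}]' --grip_force 35

```text
time_s: 7.85
ee_pos: [0.4187, 0.2645, 0.1479]
eef_rot: [3.141, 0.001, 2.838]
force: [-0.6, 0.6, 0.1]
grip_width: 0.0655
grip_force: 0.0
```

Emit:
step_arm --plan '[{"dx": 0, "dy": 0, "dz": 0, "rx": 0, "ry": 0, "rz": 0, "claw": 1}, {"dx": 0, "dy": 0, "dz": 0, "rx": 0, "ry": 0, "rz": 0, "claw": 1}, {"dx": 0, "dy": 0, "dz": 0, "rx": 0, "ry": 0, "rz": 0, "claw": 1}, {"dx": 0, "dy": 0, "dz": 0, "rx": 0, "ry": 0, "rz": 0, "claw": 1}, {"dx": 0, "dy": 0, "dz": 0, "rx": 0, "ry": 0, "rz": 0, "claw": 1}]'

```text
time_s: 8.35
ee_pos: [0.4185, 0.2645, 0.1473]
eef_rot: [3.141, 0.0, 2.838]
force: [-0.3, 0.4, -3.0]
grip_width: 0.0283
grip_force: 35.0
```

Emit:
step_arm --plan '[{"dx": 0, "dy": 0, "dz": -0.08, "rx": 0, "ry": 0, "rz": 0, "claw": 1}, {"dx": 0, "dy": 0, "dz": -0.2, "rx": 0, "ry": 0, "rz": 0, "claw": 1}, {"dx": 0, "dy": 0, "dz": -0.3, "rx": 0, "ry": 0, "rz": 0, "claw": 1}, {"dx": 0, "dy": 0, "dz": -0.3, "rx": 0, "ry": 0, "rz": -0.03, "claw": 1}, {"dx": 0, "dy": 0, "dz": -0.2, "rx": 0, "ry": 0, "rz": -0.06, "claw": 1}, {"dx": 0, "dy": 0, "dz": -0.1, "rx": 0, "ry": 0, "rz": -0.06, "claw": 1}, {"dx": 0, "dy": 0, "dz": 0, "rx": 0, "ry": 0, "rz": -0.06, "claw": 1}, {"dx": 0, "dy": 0, "dz": 0, "rx": 0, "ry": 0, "rz": -0.05, "claw": 1}, {"dx": 0, "dy": 0, "dz": 0, "rx": 0, "ry": 0, "rz": -0.03, "claw": 1}, {"dx": 0, "dy": 0, "dz": 0, "rx": 0, "ry": 0, "rz": 0, "claw": 1}]'

```text
time_s: 9.35
ee_pos: [0.4184, 0.2643, 0.2655]
eef_rot: [-3.141, -0.0, -2.989]
force: [0.2, 0.5, -3.6]
grip_width: 0.0281
grip_force: 35.0
```

Emit:
step_arm --plan '[{"dx": -0.03, "dy": -0.15, "dz": 0, "rx": 0, "ry": 0, "rz": 0, "claw": 1}, {"dx": -0.06, "dy": -0.3, "dz": 0, "rx": 0, "ry": 0, "rz": 0, "claw": 1}, {"dx": -0.08, "dy": -0.4, "dz": 0, "rx": 0, "ry": 0, "rz": 0, "claw": 1}, {"dx": -0.09, "dy": -0.4, "dz": 0, "rx": 0, "ry": 0, "rz": 0, "claw": 1}, {"dx": -0.09, "dy": -0.4, "dz": 0, "rx": 0, "ry": 0, "rz": 0, "claw": 1}, {"dx": -0.09, "dy": -0.4, "dz": 0, "rx": 0, "ry": 0, "rz": 0, "claw": 1}, {"dx": -0.09, "dy": -0.4, "dz": 0, "rx": 0, "ry": 0, "rz": 0, "claw": 1}, {"dx": -0.09, "dy": -0.4, "dz": 0, "rx": 0, "ry": 0, "rz": 0, "claw": 1}, {"dx": -0.09, "dy": -0.3, "dz": 0, "rx": 0, "ry": 0, "rz": 0, "claw": 1}, {"dx": -0.04, "dy": -0.16, "dz": 0, "rx": 0, "ry": 0, "rz": 0, "claw": 1}]'

```text
time_s: 10.35
ee_pos: [0.5431, -0.0536, 0.2651]
eef_rot: [-3.142, -0.001, -2.993]
force: [0.4, -0.1, -3.5]
grip_width: 0.0273
grip_force: 35.0
```

Emit:
step_arm --plan '[{"dx": 0, "dy": 0, "dz": 0, "rx": 0, "ry": 0, "rz": 0, "claw": 1}, {"dx": 0, "dy": 0, "dz": 0, "rx": 0, "ry": 0, "rz": 0, "claw": 1}, {"dx": 0, "dy": 0, "dz": 0, "rx": 0, "ry": 0, "rz": 0, "claw": 1}]'

```text
time_s: 10.65
ee_pos: [0.5424, -0.0503, 0.2654]
eef_rot: [3.141, 0.0, -2.989]
force: [0.5, 1.3, -3.1]
grip_width: 0.0278
grip_force: 35.0
```

```bash
cat > s.py <<'E'
from h import *
o=telemetry.get_obs();P=np.array(o['ee_pos']);y=.152;ex=np.array([np.cos(y),np.sin(y)]);ey=np.array([-ex[1],ex[0]])
F=np.array(o['force'])
print('t',o['time_s'],'rail x (want -40)',((ex@P[:2]-.6052)*1e3).round(2),'y-pocket',((ey@P[:2]+.159)*1e3).round(2),'z',(P[2]*1e3).round(2),'rot',np.round(o['eef_rot'],4),'dyaw',round((o['eef_rot'][2]-y+np.pi+np.pi)%(2*np.pi)-np.pi,4),'F ex,ey,z',(ex@F[:2]).round(2),(ey@F[:2]).round(2),F[2].round(2),'M',np.round(o['moment'],3))
E
python3 s.py
python3 - <<'E'
from h import *
p=cam('side');save(p,'s1.png');cv2.imwrite('pics/s1c.png',cv2.resize(p['img'][90:300,180:400,::-1],None,fx=2.8,fy=2.8))
p=cam('wrist');save(p,'w4.png')
E
```

```text
t 10.65 rail x (want -40) -76.69 y-pocket 27.18 z 265.41 rot [ 3.1414  0.     -2.989 ] dyaw 0.0006 F ex,ey,z 0.73 1.19 -3.11 M [ 0.01  -0.017  0.   ]
```

View pics/w4.png

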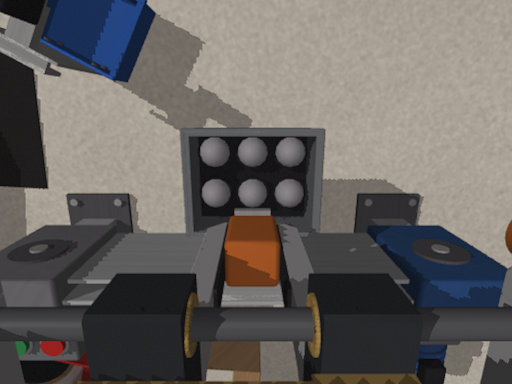

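View pics/s1c.png

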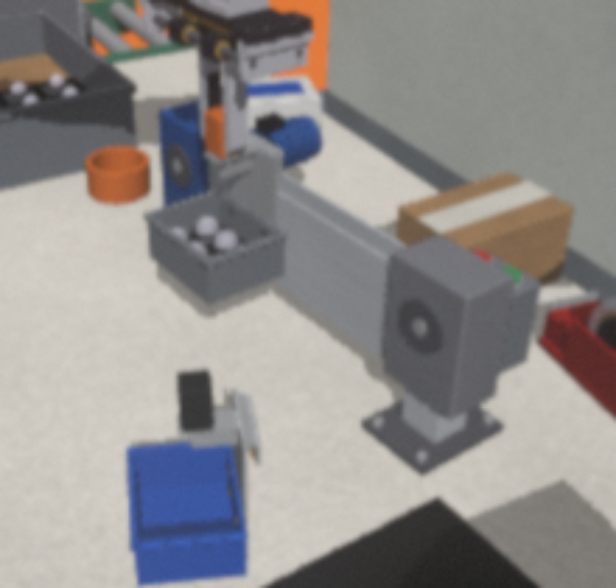

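The wrist view shows the kit held level with all six domes in place (rows 130-225). The side view shows the hook still in front of the rail. I'll check the kit's position in the hand from the bin rim.

Run:
```python
from h import *
o=telemetry.get_obs();T=np.array(o['ee_pos']);p=cam('wrist');C=cloud(p)
y=o['eef_rot'][2]-np.pi;ex=np.array([np.cos(y),np.sin(y)]);ey=np.array([-ex[1],ex[0]])
D=C-T;X=D[...,:2]@ex*1e3+12;Y=D[...,:2]@ey*1e3;Z=D[...,2]*1e3+147
m=np.zeros(X.shape,bool);m[120:235,175:330]=1
r=m&(abs(Z-50)<4)
for s,n in((X,'x'),(Y,'y')):
    print(n,np.percentile(s[r],[.5,2,5,50,95,98,99.5]).round(1))
print('front rim z',np.median(Z[r&(X<-41)]).round(1),'left/right',np.median(Z[r&(Y<-51)]).round(1),np.median(Z[r&(Y>51)]).round(1))
for u in(200,250,300): print([ (X[v,u].round(1),Z[v,u].round(1)) for v in range(124,136,2)])
g=m.copy();g[235:290]=0;g[210:290,220:285]=1;g&=(abs(Z-165)<3);print('grip',g.sum(),X[g].min().round(1),X[g].max().round(1),Y[g].min().round(1),Y[g].max().round(1))
```

```text
x [-47.3 -47.2 -46.5 -25.6  40.3  41.9  43. ]
y [-60.3 -59.8 -59.   -1.6  55.1  55.9  56.3]
front rim z 51.0 left/right 50.8 51.0
[(np.float64(-42.5), np.float64(-116.2)), (np.float64(-39.8), np.float64(-118.2)), (np.float64(-45.0), np.float64(3.7)), (np.float64(-46.4), np.float64(50.4)), (np.float64(-44.9), np.float64(51.3)), (np.float64(-43.3), np.float64(50.6))]
[(np.float64(-42.4), np.float64(-117.8)), (np.float64(-39.9), np.float64(-116.3)), (np.float64(-45.0), np.float64(3.4)), (np.float64(-46.4), np.float64(50.1)), (np.float64(-44.9), np.float64(51.5)), (np.float64(-43.2), np.float64(50.5))]
[(np.float64(-42.3), np.float64(-118.6)), (np.float64(-39.7), np.float64(-117.7)), (np.float64(-45.0), np.float64(4.9)), (np.float64(-46.3), np.float64(49.5)), (np.float64(-44.9), np.float64(51.7)), (np.float64(-43.2), np.float64(50.3))]
grip 2688 -1.4 24.5 -17.7 14.4
```

Emit:
step_arm --plan '[{"dx": -0.1, "dy": 0, "dz": 0, "rx": 0, "ry": 0, "rz": 0, "claw": 1}, {"dx": -0.14, "dy": 0, "dz": 0, "rx": 0, "ry": 0, "rz": 0, "claw": 1}, {"dx": -0.1, "dy": 0, "dz": 0, "rx": 0, "ry": 0, "rz": 0, "claw": 1}, {"dx": -0.034, "dy": 0, "dz": 0, "rx": 0, "ry": 0, "rz": 0, "claw": 1}, {"dx": 0, "dy": 0, "dz": 0.1, "rx": 0, "ry": 0, "rz": 0, "claw": 1}, {"dx": 0, "dy": 0, "dz": 0.05, "rx": 0, "ry": 0, "rz": 0, "claw": 1}, {"dx": 0, "dy": 0, "dz": 0, "rx": 0, "ry": 0, "rz": 0, "claw": 1}, {"dx": 0, "dy": 0, "dz": 0, "rx": 0, "ry": 0, "rz": 0, "claw": 1}, {"dx": 0, "dy": 0, "dz": 0, "rx": 0, "ry": 0, "rz": 0, "claw": 1}]'

```text
time_s: 11.7
ee_pos: [0.5796, -0.0459, 0.2506]
eef_rot: [-3.141, 0.001, -2.99]
force: [0.7, -0.3, -3.3]
grip_width: 0.0273
grip_force: 35.0
```

```bash
python3 s.py
python3 - <<'E'
from h import *
p=cam('wrist');a=p['img'][200:384,60:460,::-1]
p=cam('side');b=p['img'][90:240,200:350,::-1]
a=cv2.resize(a,None,fx=2,fy=2);b=cv2.resize(b,(200,200)) 
cv2.imwrite('pics/x1.png',a)
E
```

```text
t 11.7 rail x (want -40) -39.19 y-pocket 25.89 z 250.62 rot [-3.1413e+00  6.0000e-04 -2.9900e+00] dyaw -0.0004 F ex,ey,z 0.63 -0.41 -3.33 M [0.016 0.04  0.045]
```

View pics/x1.png

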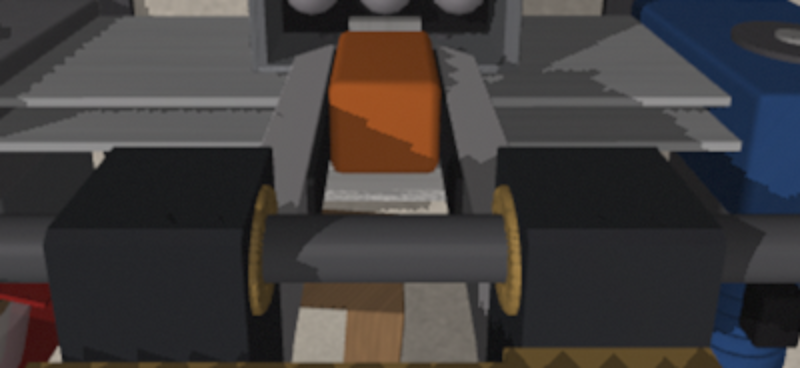

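The wrist view shows the bridge over the channel with the grip at (385,100) and nothing touching. Going down in small steps and watching the force.

Emit:
step_arm --plan '[{"dx": 0, "dy": 0, "dz": 0.05, "rx": 0, "ry": 0, "rz": 0, "claw": 1}, {"dx": 0, "dy": 0, "dz": 0.04, "rx": 0, "ry": 0, "rz": 0, "claw": 1}, {"dx": 0, "dy": 0, "dz": 0.04, "rx": 0, "ry": 0, "rz": 0, "claw": 1}, {"dx": 0, "dy": 0, "dz": 0.02, "rx": 0, "ry": 0, "rz": 0, "claw": 1}, {"dx": 0, "dy": 0, "dz": 0.01, "rx": 0, "ry": 0, "rz": 0, "claw": 1}, {"dx": 0, "dy": 0, "dz": 0, "rx": 0, "ry": 0, "rz": 0, "claw": 1}]'

```text
time_s: 12.4
ee_pos: [0.5796, -0.0458, 0.2342]
eef_rot: [3.142, -0.0, -2.99]
force: [1.2, 0.5, -3.0]
grip_width: 0.028
grip_force: 35.0
```

Emit:
step_arm --plan '[{"dx": 0, "dy": 0, "dz": 0.01, "rx": 0, "ry": 0, "rz": 0, "claw": 1}, {"dx": 0, "dy": 0, "dz": 0.01, "rx": 0, "ry": 0, "rz": 0, "claw": 1}, {"dx": 0, "dy": 0, "dz": 0.01, "rx": 0, "ry": 0, "rz": 0, "claw": 1}, {"dx": 0, "dy": 0, "dz": 0, "rx": 0, "ry": 0, "rz": 0, "claw": 1}]'

```text
time_s: 12.8
ee_pos: [0.5796, -0.0458, 0.2311]
eef_rot: [3.142, -0.0, -2.99]
force: [0.3, 0.0, -2.6]
grip_width: 0.0277
grip_force: 35.0
```

```bash
python3 s.py
```

```text
t 12.8 rail x (want -40) -39.23 y-pocket 25.96 z 231.08 rot [ 3.1415e+00 -2.0000e-04 -2.9899e+00] dyaw -0.0003 F ex,ey,z 0.26 -0.03 -2.57 M [ 0.01   0.091 -0.068]
```

Emit:
step_arm --plan '[{"dx": 0, "dy": 0, "dz": 0.02, "rx": 0, "ry": 0, "rz": 0, "claw": 1}, {"dx": 0, "dy": 0, "dz": 0.02, "rx": 0, "ry": 0, "rz": 0, "claw": 1}, {"dx": 0, "dy": 0, "dz": 0.02, "rx": 0, "ry": 0, "rz": 0, "claw": 1}, {"dx": 0, "dy": 0, "dz": 0.02, "rx": 0, "ry": 0, "rz": 0, "claw": 1}, {"dx": 0, "dy": 0, "dz": 0.02, "rx": 0, "ry": 0, "rz": 0, "claw": 1}, {"dx": 0, "dy": 0, "dz": 0, "rx": 0, "ry": 0, "rz": 0, "claw": 1}]'

```text
time_s: 13.4
ee_pos: [0.5795, -0.0458, 0.2209]
eef_rot: [3.141, -0.0, -2.99]
force: [0.0, 0.6, -2.2]
grip_width: 0.0277
grip_force: 35.0
```

Emit:
step_arm --plan '[{"dx": 0, "dy": 0, "dz": 0.02, "rx": 0, "ry": 0, "rz": 0, "claw": 1}, {"dx": 0, "dy": 0, "dz": 0.02, "rx": 0, "ry": 0, "rz": 0, "claw": 1}, {"dx": 0, "dy": 0, "dz": 0.02, "rx": 0, "ry": 0, "rz": 0, "claw": 1}, {"dx": 0, "dy": 0, "dz": 0.01, "rx": 0, "ry": 0, "rz": 0, "claw": 1}, {"dx": 0, "dy": 0, "dz": 0, "rx": 0, "ry": 0, "rz": 0, "claw": 1}]'

```text
time_s: 13.9
ee_pos: [0.5796, -0.0458, 0.214]
eef_rot: [3.142, -0.0, -2.99]
force: [-0.6, 0.1, -3.3]
grip_width: 0.0279
grip_force: 35.0
```

```bash
python3 s.py
```

```text
t 13.9 rail x (want -40) -39.23 y-pocket 25.98 z 214.05 rot [ 3.1415e+00 -3.0000e-04 -2.9899e+00] dyaw -0.0003 F ex,ey,z -0.61 0.17 -3.34 M [0.009 0.047 0.022]
```

Emit:
step_arm --plan '[{"dx": 0, "dy": 0, "dz": 0.01, "rx": 0, "ry": 0, "rz": 0, "claw": 1}, {"dx": 0, "dy": 0, "dz": 0.01, "rx": 0, "ry": 0, "rz": 0, "claw": 1}, {"dx": 0, "dy": 0, "dz": 0, "rx": 0, "ry": 0, "rz": 0, "claw": 1}, {"dx": 0, "dy": 0, "dz": 0, "rx": 0, "ry": 0, "rz": 0, "claw": 1}]'

```text
time_s: 14.3
ee_pos: [0.5796, -0.0458, 0.2122]
eef_rot: [3.142, -0.0, -2.99]
force: [0.2, -0.4, -3.0]
grip_width: 0.0277
grip_force: 35.0
```

Emit:
step_arm --plan '[{"dx": 0, "dy": 0, "dz": 0.01, "rx": 0, "ry": 0, "rz": 0, "claw": 1}, {"dx": 0, "dy": 0, "dz": 0, "rx": 0, "ry": 0, "rz": 0, "claw": 1}, {"dx": 0, "dy": 0, "dz": 0, "rx": 0, "ry": 0, "rz": 0, "claw": 1}]'

```text
time_s: 14.6
ee_pos: [0.5797, -0.0458, 0.2112]
eef_rot: [-3.142, -0.0, -2.99]
force: [0.3, 0.2, -2.3]
grip_width: 0.0276
grip_force: 35.0
```

```bash
python3 s.py
```

```text
t 14.6 rail x (want -40) -39.17 y-pocket 25.95 z 211.22 rot [-3.1416 -0.     -2.9899] dyaw -0.0003 F ex,ey,z 0.33 0.12 -2.28 M [ 0.038  0.017 -0.022]
```

Emit:
step_arm --plan '[{"dx": 0, "dy": 0, "dz": 0.01, "rx": 0, "ry": 0, "rz": 0, "claw": 1}, {"dx": 0, "dy": 0, "dz": 0, "rx": 0, "ry": 0, "rz": 0, "claw": 1}, {"dx": 0, "dy": 0, "dz": 0, "rx": 0, "ry": 0, "rz": 0, "claw": 1}]'

```text
time_s: 14.9
ee_pos: [0.5797, -0.0458, 0.2104]
eef_rot: [-3.141, 0.0, -2.99]
force: [0.6, 0.5, -1.6]
grip_width: 0.028
grip_force: 35.0
```

```bash
python3 s.py
```

```text
t 14.9 rail x (want -40) -39.12 y-pocket 25.93 z 210.44 rot [-3.1414e+00  3.0000e-04 -2.9899e+00] dyaw -0.0003 F ex,ey,z 0.65 0.37 -1.58 M [0.043 0.037 0.006]
```

Emit:
step_arm --plan '[{"dx": 0, "dy": 0, "dz": 0.01, "rx": 0, "ry": 0, "rz": 0, "claw": 1}, {"dx": 0, "dy": 0, "dz": 0, "rx": 0, "ry": 0, "rz": 0, "claw": 1}, {"dx": 0, "dy": 0, "dz": 0, "rx": 0, "ry": 0, "rz": 0, "claw": 1}]'

```text
time_s: 15.2
ee_pos: [0.5797, -0.0458, 0.2096]
eef_rot: [-3.141, 0.001, -2.99]
force: [-1.5, 0.7, 2.4]
grip_width: 0.0278
grip_force: 35.0
```

```bash
python3 s.py
```

```text
t 15.2 rail x (want -40) -39.08 y-pocket 25.93 z 209.57 rot [-3.1414e+00  5.0000e-04 -2.9899e+00] dyaw -0.0003 F ex,ey,z -1.35 0.89 2.35 M [0.045 0.225 0.01 ]
```

The hook is on the belt, with about 5.5 N of belt contact. Sliding towards the middle pocket.

Emit:
step_arm --plan '[{"dx": 0, "dy": -0.02, "dz": 0, "rx": 0, "ry": 0, "rz": 0, "claw": 1}, {"dx": 0, "dy": -0.03, "dz": 0, "rx": 0, "ry": 0, "rz": 0, "claw": 1}, {"dx": 0, "dy": -0.03, "dz": 0, "rx": 0, "ry": 0, "rz": 0, "claw": 1}, {"dx": 0, "dy": -0.02, "dz": 0, "rx": 0, "ry": 0, "rz": 0, "claw": 1}, {"dx": 0, "dy": 0, "dz": 0, "rx": 0, "ry": 0, "rz": 0, "claw": 1}]'

```text
time_s: 15.7
ee_pos: [0.5813, -0.0561, 0.2093]
eef_rot: [-3.141, 0.0, -2.99]
force: [0.6, 2.0, 3.6]
grip_width: 0.0276
grip_force: 35.0
```

```bash
python3 s.py
```

```text
t 15.7 rail x (want -40) -39.09 y-pocket 15.57 z 209.34 rot [-3.1414e+00  4.0000e-04 -2.9902e+00] dyaw -0.0006 F ex,ey,z 0.86 1.88 3.55 M [ 0.3   -0.244  0.033]
```

Emit:
step_arm --plan '[{"dx": 0, "dy": -0.02, "dz": 0, "rx": 0, "ry": 0, "rz": 0, "claw": 1}, {"dx": 0, "dy": -0.03, "dz": 0, "rx": 0, "ry": 0, "rz": 0, "claw": 1}, {"dx": 0, "dy": -0.03, "dz": 0, "rx": 0, "ry": 0, "rz": 0, "claw": 1}, {"dx": 0, "dy": -0.02, "dz": 0, "rx": 0, "ry": 0, "rz": 0, "claw": 1}, {"dx": 0, "dy": 0, "dz": 0, "rx": 0, "ry": 0, "rz": 0, "claw": 1}]'

```text
time_s: 16.2
ee_pos: [0.5824, -0.0662, 0.2086]
eef_rot: [-3.141, -0.001, -2.99]
force: [0.2, 0.5, -2.8]
grip_width: 0.0279
grip_force: 35.0
```

```bash
python3 s.py
```

```text
t 16.2 rail x (want -40) -39.57 y-pocket 5.41 z 208.57 rot [-3.1413e+00 -1.5000e-03 -2.9904e+00] dyaw -0.0008 F ex,ey,z 0.27 0.44 -2.78 M [ 0.024  0.041 -0.021]
```

The belt contact vanished at y ≈ +5 from the measured pocket, so the tongue is over it. I'll centre a little more and lower.

Emit:
step_arm --plan '[{"dx": 0, "dy": -0.03, "dz": 0, "rx": 0, "ry": 0, "rz": 0, "claw": 1}, {"dx": 0, "dy": 0, "dz": 0.015, "rx": 0, "ry": 0, "rz": 0, "claw": 1}, {"dx": 0, "dy": 0, "dz": 0.015, "rx": 0, "ry": 0, "rz": 0, "claw": 1}, {"dx": 0, "dy": 0, "dz": 0, "rx": 0, "ry": 0, "rz": 0, "claw": 1}, {"dx": 0, "dy": 0, "dz": 0, "rx": 0, "ry": 0, "rz": 0, "claw": 1}]'

```text
time_s: 16.7
ee_pos: [0.5831, -0.0685, 0.2061]
eef_rot: [3.142, -0.0, -2.99]
force: [-0.3, -0.5, -2.7]
grip_width: 0.0279
grip_force: 35.0
```

```bash
python3 s.py
```

```text
t 16.7 rail x (want -40) -39.21 y-pocket 3.02 z 206.14 rot [ 3.1416e+00 -2.0000e-04 -2.9898e+00] dyaw -0.0002 F ex,ey,z -0.32 -0.41 -2.66 M [-0.007  0.02   0.01 ]
```

In the pocket: 206 mm with no contact, 4 mm below belt level. Lowering on.

Emit:
step_arm --plan '[{"dx": 0, "dy": 0, "dz": 0.015, "rx": 0, "ry": 0, "rz": 0, "claw": 1}, {"dx": 0, "dy": 0, "dz": 0.01, "rx": 0, "ry": 0, "rz": 0, "claw": 1}, {"dx": 0, "dy": 0, "dz": 0, "rx": 0, "ry": 0, "rz": 0, "claw": 1}, {"dx": 0, "dy": 0, "dz": 0, "rx": 0, "ry": 0, "rz": 0, "claw": 1}]'

```text
time_s: 17.1
ee_pos: [0.5831, -0.0685, 0.2037]
eef_rot: [3.142, -0.0, -2.99]
force: [-0.1, -0.2, -3.1]
grip_width: 0.0275
grip_force: 35.0
```

Emit:
step_arm --plan '[{"dx": 0, "dy": 0, "dz": 0.01, "rx": 0, "ry": 0, "rz": 0, "claw": 1}, {"dx": 0, "dy": 0, "dz": 0, "rx": 0, "ry": 0, "rz": 0, "claw": 1}, {"dx": 0, "dy": 0, "dz": 0, "rx": 0, "ry": 0, "rz": 0, "claw": 1}]'

```text
time_s: 17.4
ee_pos: [0.5831, -0.0685, 0.2027]
eef_rot: [-3.142, -0.0, -2.99]
force: [0.5, -0.1, -3.9]
grip_width: 0.0277
grip_force: 35.0
```

```bash
python3 s.py
```

```text
t 17.4 rail x (want -40) -39.2 y-pocket 2.98 z 202.73 rot [-3.1416e+00 -1.0000e-04 -2.9899e+00] dyaw -0.0003 F ex,ey,z 0.45 -0.21 -3.89 M [-0.001  0.049 -0.   ]
```

Emit:
step_arm --plan '[{"dx": 0, "dy": 0, "dz": 0.01, "rx": 0, "ry": 0, "rz": 0, "claw": 1}, {"dx": 0, "dy": 0, "dz": 0, "rx": 0, "ry": 0, "rz": 0, "claw": 1}, {"dx": 0, "dy": 0, "dz": 0, "rx": 0, "ry": 0, "rz": 0, "claw": 1}]'

```text
time_s: 17.7
ee_pos: [0.5832, -0.0685, 0.2018]
eef_rot: [-3.142, 0.0, -2.99]
force: [0.1, 0.5, -2.8]
grip_width: 0.0275
grip_force: 35.0
```

Emit:
step_arm --plan '[{"dx": 0, "dy": 0, "dz": 0.007, "rx": 0, "ry": 0, "rz": 0, "claw": 1}, {"dx": 0, "dy": 0, "dz": 0, "rx": 0, "ry": 0, "rz": 0, "claw": 1}, {"dx": 0, "dy": 0, "dz": 0, "rx": 0, "ry": 0, "rz": 0, "claw": 1}]'

```text
time_s: 18.0
ee_pos: [0.5832, -0.0686, 0.2012]
eef_rot: [-3.141, 0.0, -2.99]
force: [-0.8, 0.0, -0.9]
grip_width: 0.0273
grip_force: 35.0
```

```bash
python3 s.py
```

```text
t 18.0 rail x (want -40) -39.14 y-pocket 2.94 z 201.22 rot [-3.1415e+00  2.0000e-04 -2.9898e+00] dyaw -0.0002 F ex,ey,z -0.81 0.13 -0.91 M [ 0.054  0.024 -0.024]
```

Emit:
step_arm --plan '[{"dx": 0, "dy": 0, "dz": 0.004, "rx": 0, "ry": 0, "rz": 0, "claw": 1}, {"dx": 0, "dy": 0, "dz": 0, "rx": 0, "ry": 0, "rz": 0, "claw": 1}, {"dx": 0, "dy": 0, "dz": 0, "rx": 0, "ry": 0, "rz": 0, "claw": 1}]' --grip_force 5

```text
time_s: 18.3
ee_pos: [0.5831, -0.0685, 0.2008]
eef_rot: [-3.142, 0.0, -2.99]
force: [-1.3, -0.6, 0.6]
grip_width: 0.0281
grip_force: 5.0
```

Emit:
step_arm --plan '[{"dx": 0, "dy": 0, "dz": 0, "rx": 0, "ry": 0, "rz": 0, "claw": 0.65}, {"dx": 0, "dy": 0, "dz": 0, "rx": 0, "ry": 0, "rz": 0, "claw": 0.55}, {"dx": 0, "dy": 0, "dz": 0, "rx": 0, "ry": 0, "rz": 0, "claw": 0.45}, {"dx": 0, "dy": 0, "dz": 0, "rx": 0, "ry": 0, "rz": 0, "claw": 0.35}, {"dx": 0, "dy": 0, "dz": 0, "rx": 0, "ry": 0, "rz": 0, "claw": 0.35}, {"dx": 0, "dy": 0, "dz": 0, "rx": 0, "ry": 0, "rz": 0, "claw": 0.35}]'

```text
time_s: 18.9
ee_pos: [0.5831, -0.0685, 0.2007]
eef_rot: [-3.142, 0.0, -2.99]
force: [0.3, -0.4, 1.5]
grip_width: 0.0614
grip_force: 0.0
```

```bash
python3 s.py
```

```text
t 18.9 rail x (want -40) -39.17 y-pocket 2.96 z 200.66 rot [-3.1416  0.     -2.9899] dyaw -0.0003 F ex,ey,z 0.27 -0.5 1.48 M [ 0.019 -0.012 -0.066]
```

Emit:
step_arm --plan '[{"dx": 0, "dy": 0, "dz": -0.05, "rx": 0, "ry": 0, "rz": 0, "claw": 0.35}, {"dx": 0, "dy": 0, "dz": -0.1, "rx": 0, "ry": 0, "rz": 0, "claw": 0.35}, {"dx": 0, "dy": 0, "dz": -0.2, "rx": 0, "ry": 0, "rz": 0, "claw": 0.35}, {"dx": 0, "dy": 0, "dz": -0.3, "rx": 0, "ry": 0, "rz": 0, "claw": 0.35}, {"dx": 0, "dy": 0, "dz": -0.3, "rx": 0, "ry": 0, "rz": 0, "claw": 0.2}, {"dx": 0, "dy": 0, "dz": -0.15, "rx": 0, "ry": 0, "rz": 0, "claw": 0}, {"dx": 0, "dy": 0, "dz": 0, "rx": 0, "ry": 0, "rz": 0, "claw": 0}, {"dx": 0, "dy": 0, "dz": 0, "rx": 0, "ry": 0, "rz": 0, "claw": 0}]'

```text
time_s: 19.7
ee_pos: [0.583, -0.0685, 0.3104]
eef_rot: [3.142, -0.0, -2.99]
force: [0.4, -0.8, -0.2]
grip_width: 0.0897
grip_force: 0.0
```

```bash
python3 s.py
python3 - <<'E'
from h import *
o=telemetry.get_obs();p=cam('wrist');C=cloud(p);save(p,'f1.png');a=p['img'][:,:,::-1]
q=cam('side');b=cv2.resize(q['img'][90:282,180:340,::-1],None,fx=2,fy=2)
cv2.imwrite('pics/f.png',cv2.resize(np.hstack([a,b]),None,fx=.95,fy=.95))
y=.152;ex=np.array([np.cos(y),np.sin(y)]);ey=np.array([-ex[1],ex[0]])
X=(C[...,:2]@ex-.6052)*1e3;Y=(C[...,:2]@ey+.159)*1e3;Z=C[...,2]*1e3
hsv=cv2.cvtColor(p['img'],cv2.COLOR_RGB2HSV).astype(int)
m=(hsv[...,1]>140)&(hsv[...,0]>3)&(hsv[...,0]<22)&(abs(X+40)<25)&(abs(Y)<25)&(Z>200)
print('grip top',m.sum(),X[m].mean(),Y[m].mean(),np.median(Z[m]),'want z 220')
r=(abs(Z-105)<8)&(X<-80)&(X>-105)&(abs(Y)<60)
print('front rim z (want 105)',r.sum(),np.median(Z[r]))
for s in(-1,1):
    r=(abs(Z-105)<8)&(abs(Y-s*54)<5)&(X<-30)&(X>-90);print(s,r.sum(),np.median(Z[r]))
E
```

```text
t 19.7 rail x (want -40) -39.3 y-pocket 3.02 z 310.38 rot [ 3.1415e+00 -1.0000e-04 -2.9899e+00] dyaw -0.0003 F ex,ey,z 0.24 -0.84 -0.19 M [ 0.061 -0.016  0.033]
grip top 1259 -48.04371160259353 2.5672587648208967 218.4075332135039 want z 220
front rim z (want 105) 761 101.53163026561867
-1 339 102.62367770404163
1 329 102.78147331713456
```

View pics/f.png

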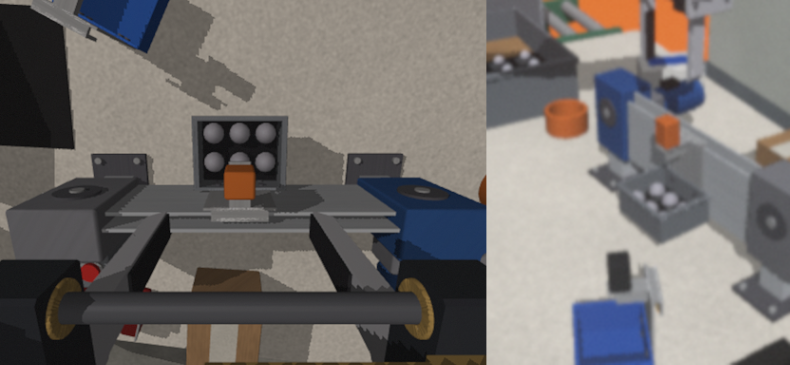

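The final view shows the carrier hanging on the rail between the boxes. Its grip is at (240,182) and all six domes are in the bin. The grip top is at 218 mm, which is pocket depth (on top of the belt it would be about 229 mm). It leans slightly, within the allowed 0.05 rad, and the gripper is well clear.

```bash
python3 -c "
from station import hand_in
print(hand_in())"
```

```text
the job is handed in; nothing more can be done
None
```

The kit carrier is hanging on the conveyor with its tongue in the middle pocket and all six domes still in the bin; the gripper has let go and is clear, and the job was handed in at about 20 s.

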